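# Eject a drive from its dock and show its label to the document camera

## Robot

A 6-joint arm with a two-finger parallel gripper is mounted at the origin on the work surface; the furniture and walls round the work are solid. World frame = base frame: x ahead of the robot, y to its left, z up, the work surface at z = 0. Lengths are in m, angles in rad, forces in N, time in s.
With the tool pointing down it reaches from about 0.225 to 0.875 m from the base axis. Payload 3.4 kg.
Tool frame: the origin (TCP) lies at the very end of the fingers, on their centre line; the grasp point (between the pads) lies 19 mm behind it (manip.hold_point_z is the distance from the TCP to the grasp point, in m); z points along the fingers, y is the line along which they close (so a half turn about z gives the same grasp; the last joint's range is limited). The gripper opens to 85 mm and grips with 20 to 120 N. Pads are 22 mm wide; open, the fingers measure 114 mm over their backs; the gripper's body (76 mm by 85 mm) begins 54 mm behind the grasp point. The pads swing forward as they close: fully open they stand 13 mm farther back than shut.
Start: joints at [-1.452, 0.276, 1.505, -0, 1.361, -0.121], TCP at [0.137, -0.559, 0.231] pointing down, gripper open.
Joint ranges: [-2.89, 2.89], [-0.75, 2.08], [0.22, 2.7], [-1.18, 4.32], [0.11, 2.71], [-2.7, 2.7]. Speed limits (rad/s): [2.57, 2.57, 3.14, 3.14, 3.14, 3.14].

## Interface

Orientations are given as a unit quaternion [w, x, y, z].
In Python, from rig import readout, viewer, order, manip gives the robot as it stands. The module is installed in compiled form; this text tells all that it offers.
- The arm moves only by the tool send_rows, never from a script. Its arguments are lists of equal length, an entry for each row: "xyz": the shift along the world's x, y, z in m, a list of three; "delta_rot": the turn, a rotation vector about the world's x, y, z in degrees, a list of three. In form: {"xyz": [[tx, ty, tz], ...], "delta_rot": [[wx, wy, wz], ...]}. A call has 1 to 12 rows; each row shifts and turns the commanded pose from where the row before left it; what a row does not reach is not made up. A row lasts 1/10 s, in which the tool goes at most 50 mm and 8.59 degrees, less where a joint would pass 70% of its speed; a pose out of reach is approached as far as the arm can. A call with a gripper value outside its range is refused whole. "gripper" is the finger opening in m, from 0 to 0.0854, set as the call begins (left out, the last holds). The fingers move at their own pace and stop on an object; "force" is the grip in N (left out, the last holds). Time passes only in rows, so rows that do not move let the fingers close. It gives the time, the measured TCP pose, the force, the opening and the grip force at its end, in the units of the state.
- readout.get_state(): the state, without advancing time (a new reading comes with each control period).
- viewer.get_image(name): name is "side" or "top" or "wrist"; returns a dict with "color" (420x560x3 uint8, red, green, blue), "depth" (420x560 float32, m along the optical axis (not along the pixel's ray), 0 where there is no reading), "K" (3x3 intrinsics, pixels), "camera_from_world" (4x4, takes a point from world to camera coordinates). Camera axes: x right, y up, looking along -z (the intrinsics and any distortion apply to the point x, -y, -z); pixel columns grow to the right and rows downward; lengths in m; the calibration is good to about 2 mm. The wrist camera is an equidistant fisheye: a pixel r from the principal point sees the ray r / f radians off the axis. A picture is of the moment at which its call begins.
- order.sign_off(): hands the job in; it is judged then, once.
The state is a dict: "clock": time; "qpos": joint angles; "qd": joint speeds; "effort": joint torques, N m; "position": TCP position; "ee_rot": TCP orientation; "contact_force": force on the tool from outside, world axes, zero at the start; "moment": the same for the moment, N m; "width": finger opening in m; "gripper_force": force on a finger pad.
Only numpy, scipy, OpenCV 4.12 (cv2) and the standard library are available. Lean on these libraries where they do the work, as an engineer would, in place of code of your own. Each camera call takes 0.05 s, during which the arm holds its last target. There are 200 camera calls.

## Task

We are recording the drive's label for the equipment register: push down the eject key of the bay that holds the metal drive so that the drive comes up, draw it straight up out of the dock and turn it round to show its label to the document camera. Finish while still holding it in mid-air there, at rest, connector end down, the label squarely facing the lens with its middle on the line of sight, 15 cm from the lens; do not put it down or let go. Leave the plastic blank filler down in the other bay, and do not shift the camera or the other things on the desk.

Things in the scene. Friction and masses are not known exactly. Their poses are not given: they have to be found in the camera images.
- dock: black desktop drive dock, 92 (x) x 126 (y) x 114 mm high, fixed. Origin under its centre, z up; front (two tiny white lamps) at -x. Two upright slots in its flat top, centred at x -24 (front bay) and x +24 mm (rear bay), y +14 mm, each 17.5 mm along x, 72.5 mm along y. What is pushed in ends 1.5 mm below the top face: no grip until its key has raised it
- front_key_top (a point): middle of the top of the front bay's eject key, a grey cap 18 x 20 mm at x -24, y -46 mm of the dock, standing 25 mm above the dock's top when up. Pushed straight down 22 mm to its stop (about 6 N), it lifts what stands in the front bay by the same 22 mm; by friction it stays where it is left
- rear_key_top (a point): the same for the rear bay: eject key at x +24, y -46 mm in the dock's frame
- front_key (a joint): travel of the front bay's eject key, m: 0 up, 0.022 fully pushed down
- rear_key (a joint): travel of the rear bay's eject key, m: 0 up, 0.022 fully pushed down
- drive: bare aluminium storage drive, 15 thick (x) x 70 wide (y) x 100 mm tall (z), about 0.14 kg, standing connector end down in one of the bays (which one varies), its axes along the dock's. Origin in the middle of the connector end, z to the plain end, which shows in the slot as a flat metal edge. Its paper label with bar code is on its -x face, in the dock turned to the dock's front
- drive_label (a point): middle of the drive's label, on its -x face (x -7.5 mm), 45 mm above the connector end; the label faces along the drive's -x
- filler: black plastic blank of the same outline (15 x 70 x 100 mm) in the other bay, with a thumb notch 32 mm wide and 16 mm deep in the middle of its top edge; origin as for the drive. It stays down in its bay
- camera: document camera fixed to the desk: base 80 x 110 x 15 mm (origin under its centre, z up), column 20 mm behind the centre, head about 275 mm up; it looks along its own -x, towards the robot's side of the desk
- camera_head: the camera's grey head, 62 mm wide, tilted so that it looks 15 to 35 degrees downward. Origin in the middle of the front of the lens; it looks along its own -x, y is level, z is its up. The head must not be moved
- camera_focus (a point): point on the lens's line of sight, 150 mm in front of the lens (head frame x -150 mm), in the air about 0.2 m above the desk: the middle of the label belongs here
- notebook: black hard-cover note book, 250 x 163 x 17 mm, lying flat; bystander
- pen: blue ball pen, 138 mm, lying on the note book; bystander
- screwdriver: small black-handled screwdriver, 120 mm, lying; bystander
- tape_reel: black tape reel, 72 mm across, 22 mm high; bystander
- eraser: blue-and-white eraser, 19 x 43 x 13 mm; bystander
Things that resemble listed ones, but are neither listed nor needed, are in the scene too. What is shaped like the drive but green is not meant.

How it is judged:
On the way, in this order (a step that is already met when the one before it is completed fails the run):
1. the eject key has raised the drive in its bay (at least 17 mm) and the drive stands there untouched by the fingers (z of drive in the frame of dock between 0.0295 and 0.045 m and contact force between drive and the fingers below 0.2 N and value of joint any of front_key, rear_key above 0.016 m), for 0.2 s.
2. the drive is gripped and wholly drawn out above the dock (contact force between drive and the fingers above 1 N and z of drive in the frame of dock above 0.116 m), for 0.1 s.
At the end, for the whole second after the job is handed in: the drive is held still in mid-air by the fingers alone, connector end down; its label faces the lens, square within 0.2 rad, its middle within 20 mm of the line of sight across and up, 125 to 175 mm from the lens; the filler is down in its bay (contact force between drive and the fingers above 1 N and height (world z) of drive above 0.1 m and contact force between drive and dock below 0.05 N and contact force between drive and camera below 0.05 N and x of drive_label in the frame of camera_head between -0.175 and -0.125 m and y of drive_label in the frame of camera_head between -0.02 and 0.02 m and z of drive_label in the frame of camera_head between -0.02 and 0.02 m and angle between the x axis of drive and the x axis of camera_head, either way round below 0.2 rad and angle between the y axis of drive and the y axis of camera_head, either way round below 0.2 rad and angle between drive's own x axis and vertical above 1.5708 rad and angle between drive's own z axis and vertical below 0.9 rad and linear speed of drive below 0.02 m/s and angular speed of drive below 0.15 rad/s and z of filler in the frame of dock below 0.0185 m); the arm keeps its last pose, push and grip.
It fails at once if a bystander was pushed more than 30 mm (distance of any of notebook, pen, screwdriver, tape_reel, eraser from where it was at the start of the episode above 0.03 m).
It fails at once if the blank filler was raised more than 10 mm in its bay (z of filler in the frame of dock above 0.0225 m).
It fails at once if the camera's head was moved (distance of camera_focus from where it was at the start of the episode above 0.012 m).
It also fails if it takes over 48 s, if anything falls off the work surface, if the arm or the gripper's body presses on something with over 40 N, if the wrist force passes 120 N, or if a joint passes its speed limit or range.

## Working session

There is one attempt and no reset: what is moved stays moved. The work goes in short steps, Python scripts to look and compute and a tool call to move; the robot and the scene stay as the last step left them, time stands still between calls to the robot, and variables do not carry over. Pictures are saved under pics/ and viewed, at most 10 in all, crops included, and the job is handed in when it is done.

Besides the shell and the picture viewer there is one more tool, called after "Request:" as name(argument=value, ...) on one line, values as JSON. send_rows: Moves the arm, as the interface text tells. Its arguments: {"type":"object","properties":{"xyz":{"type":"array"},"delta_rot":{"type":"array"},"gripper":{"type":"number"},"force":{"type":"number"}},"required":["xyz","delta_rot"]}

```bash
mkdir -p pics && cat > h.py <<'E'
import numpy as np, cv2
from rig import readout, viewer, order, manip
def grab(n):
    d=viewer.get_image(n); np.savez(f'{n}.npz',**d); cv2.imwrite(f'pics/{n}_{int(readout.get_state()["clock"]*100)}.png',d['color'][:,:,::-1]); return d
def pts(d):
    K=d['K'];z=d['depth'];v,u=np.mgrid[:z.shape[0],:z.shape[1]]
    p=np.stack([(u-K[0,2])/K[0,0]*z,-(v-K[1,2])/K[1,1]*z,-z,np.ones_like(z)],-1)
    w=p@np.linalg.inv(d['camera_from_world']).T
    w=w[...,:3]; w[z==0]=np.nan; return w
E
python3 - <<'E'
from h import *
a=grab('side');b=grab('top')
print(readout.get_state(),manip.hold_point_z)
for d in(a,b): print(d['K'],np.linalg.inv(d['camera_from_world']).round(3))
E
ls pics
```

```text
{'clock': 0.1, 'qpos': array([-1.45200417e+00,  2.76519214e-01,  1.50601731e+00, -1.27307210e-06,
        1.36071662e+00, -1.20996016e-01]), 'qd': array([ 0.00019728, -0.00247493, -0.00253426,  0.00026377,  0.0001254 ,
        0.00026977]), 'effort': array([ 9.35902353e-04, -4.17699337e+01, -2.46404904e+01, -1.23597151e-04,
        5.76464998e-03,  1.47620983e-05]), 'position': array([ 0.13649959, -0.55806604,  0.23052908]), 'ee_rot': array([-8.30245465e-04,  9.92820951e-01,  1.19607147e-01,  2.92440387e-07]), 'contact_force': array([-0.63974396, -0.0358    ,  0.67303026]), 'moment': array([0.00355199, 0.00883209, 0.02495549]), 'gripper_force': 0.0, 'width': 0.08560400833976205} 0.0187
[[528.25886178   0.         271.89031101]
 [  0.         528.25886178 213.06229801]
 [  0.           0.           1.        ]] [[ 0.825  0.317 -0.467 -0.146]
 [-0.564  0.483 -0.669 -0.989]
 [ 0.014  0.816  0.577  0.865]
 [ 0.     0.     0.     1.   ]]
[[415.43602837   0.         276.58087918]
 [  0.         415.43602837 207.55166409]
 [  0.           0.           1.        ]] [[ 2.300e-02  9.980e-01 -5.300e-02  3.500e-01]
 [-1.000e+00  2.300e-02 -2.000e-03 -1.720e-01]
 [-1.000e-03  5.300e-02  9.990e-01  1.022e+00]
 [ 0.000e+00  0.000e+00  0.000e+00  1.000e+00]]
side_5.png
top_10.png
```

View pics/side_5.png

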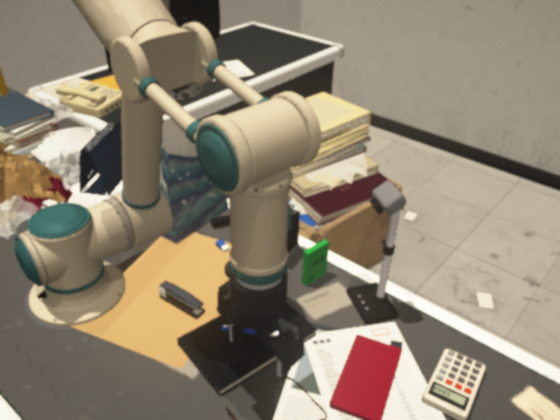

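View pics/top_10.png

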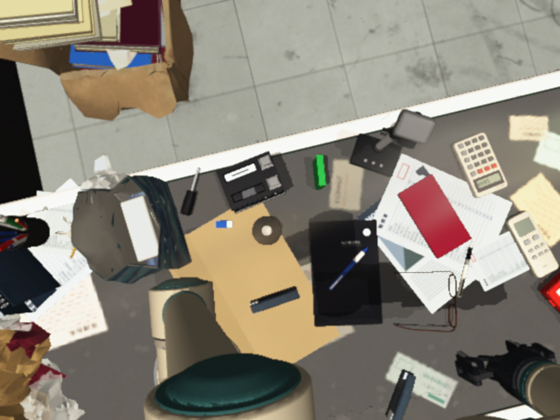

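The side view shows the arm over the notebook, the camera's head near (388,197), and the dock hidden behind the arm. The top view shows the dock at about (255,182) with its keys at (265,160) and (270,182), a bright edge at (240,173), and the camera head at (410,127).

```bash
python3 - <<'E'
from h import *
b=dict(np.load('top.npz'));w=pts(b)
c=b['color'][140:220,205:305]; big=cv2.resize(c,None,fx=5,fy=5,interpolation=cv2.INTER_CUBIC)
h=b['color'][95:185,340:440]; big2=cv2.resize(h,None,fx=4,fy=4,interpolation=cv2.INTER_CUBIC)
H=max(big.shape[0],big2.shape[0]); f=lambda i:cv2.copyMakeBorder(i,0,H-i.shape[0],0,0,0)
im=np.hstack([f(cv2.resize(c,(400,320),interpolation=2)),f(cv2.resize(h,(400,360),interpolation=2))]);cv2.imwrite('pics/crop1.png',im[:,:,::-1])
m=np.zeros(w.shape[:2],bool);m[140:225,205:305]=1
for lo,hi in((.105,.123),(.13,.15)):
    q=(m&(w[...,2]>lo)&(w[...,2]<hi)).astype(np.uint8)
    n,l,s,_=cv2.connectedComponentsWithStats(q)
    for i in range(1,n):
        if s[i,4]>15:
            P=w[l==i]; r=cv2.minAreaRect(P[:,:2].astype(np.float32)*1000); print(lo,s[i],np.median(P[:,2]).round(4),P.mean(0).round(4),r)
q=np.zeros_like(m);q[95:185,340:440]=1
for lo,hi in((.01,.022),(.2,.4)):
    mm=q&(w[...,2]>lo)&(w[...,2]<hi); P=w[mm]; print(lo,len(P),P.mean(0),P.min(0),P.max(0),cv2.minAreaRect(P[:,:2].astype(np.float32)*1000))
# head normal fit
P=w[q&(w[...,2]>.24)];
hh,e=np.histogram(P[:,2],12);print(hh,e.round(3))
a=dict(np.load('side.npz'));wa=pts(a);q=np.zeros(wa.shape[:2],bool);q[175:225,365:412]=1
P=wa[q&(wa[...,2]>.24)&(wa[...,0]<.65)];print(len(P),P.min(0),P.max(0),P.mean(0))
E
```

```text
0.105 [ 216  151   68   60 2114] 0.1141 [ 0.4572 -0.1065  0.114 ] ((457.5271911621094, -109.34365844726562), (93.21239471435547, 126.20491790771484), 23.476398468017578)
0.13 [260 155  11  11  77] 0.1392 [ 0.4977 -0.1424  0.1394] ((497.938232421875, -142.26895141601562), (17.382156372070312, 19.90272331237793), 25.706958770751953)
0.13 [268 176  11  11  78] 0.1389 [ 0.4538 -0.1611  0.1389] ((453.7562255859375, -161.09059143066406), (17.749895095825195, 19.48089599609375), 22.992448806762695)
0.01 1446 [ 0.53067411 -0.41924165  0.01475586] [ 0.46849735 -0.55828296  0.01003426] [ 0.64580737 -0.34643223  0.02180742] ((549.6378173828125, -448.4612121582031), (176.97988891601562, 207.4883270263672), 4.388884544372559)
0.2 1189 [ 0.53220312 -0.40370047  0.305989  ] [ 0.50077561 -0.44148716  0.27238452] [ 0.56773439 -0.37436673  0.32083285] ((532.9463500976562, -406.393310546875), (62.029781341552734, 65.42707824707031), 73.15178680419922)
[  2   4  15  37  68  85 110 170 171 169 221 137] [0.272 0.276 0.28  0.284 0.289 0.293 0.297 0.301 0.305 0.309 0.313 0.317
 0.321]
920 [ 0.49696667 -0.44396062  0.24011878] [ 0.56062904 -0.37610906  0.31946302] [ 0.5254517  -0.41735665  0.29653719]
```

View pics/crop1.png

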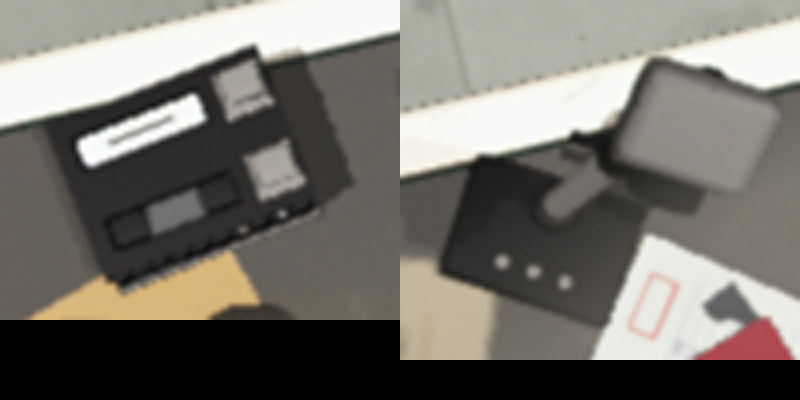

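The crop shows the rear bay holding a bright flat metal edge (the drive) and the front bay a black blank with a notch. The keys and dock outline agree: centre (0.4575, -0.1093), yaw 23.3°, and the rear key at (0.4977, -0.1422, 0.139). I'll go above the rear key with the fingers shut.

Request:
send_rows(xyz=[[0.027,0.035,0],[0.027,0.035,0],[0.027,0.035,0],[0.027,0.035,0],[0.027,0.035,0],[0.028,0.034,0],[0,0,0]], delta_rot=[[0,0,-5.74],[0,0,-5.74],[0,0,-5.74],[0,0,-5.74],[0,0,-5.74],[0,0,-5.74],[0,0,0]], gripper=0)

```text
clock: 0.8
position: [0.3017, -0.3449, 0.2311]
ee_rot: [-0.002, 0.984, -0.178, 0.0]
contact_force: [0.3, -0.7, -0.7]
width: -0.0004
gripper_force: 0.0
```

Request:
send_rows(xyz=[[0.0248,0.0258,0],[0.0248,0.0258,0],[0.0248,0.0258,0],[0.0248,0.0258,0],[0.0248,0.0258,-0.015],[0.0248,0.0258,-0.015],[0.0248,0.0258,-0.015],[0.0249,0.0254,-0.015],[0,0,0],[0,0,0]], delta_rot=[[0,0,-5.74],[0,0,-5.74],[0,0,-5.74],[0,0,-5.74],[0,0,-5.74],[0,0,-5.74],[0,0,-5.74],[0,0,-5.74],[0,0,0],[0,0,0]])

```text
clock: 1.8
position: [0.4978, -0.1437, 0.1705]
ee_rot: [0.001, 0.836, -0.548, -0.001]
contact_force: [0.7, -0.5, -0.5]
width: -0.0002
gripper_force: 0.0
```

Request:
send_rows(xyz=[[0,0,-0.015],[0,0,-0.013],[0,0,-0.007],[0,0,-0.006],[0,0,-0.006],[0,0,-0.004],[0,0,-0.002],[0,0,0],[0,0,0]], delta_rot=[[0,0,0],[0,0,0],[0,0,0],[0,0,0],[0,0,0],[0,0,0],[0,0,0],[0,0,0],[0,0,0]])

```text
clock: 2.7
position: [0.4978, -0.1446, 0.119]
ee_rot: [0.0, 0.836, -0.549, 0.0]
contact_force: [-1.7, -1.1, 2.8]
width: 0.0001
gripper_force: 1.8
```

Request:
send_rows(xyz=[[0,0,-0.002],[0,0,-0.001],[0,0,0],[0,0,0]], delta_rot=[[0,0,0],[0,0,0],[0,0,0],[0,0,0]])

```text
clock: 3.1
position: [0.4979, -0.1446, 0.117]
ee_rot: [0.001, 0.836, -0.549, 0.001]
contact_force: [-4.3, -1.5, 10.6]
width: 0.0
gripper_force: 5.4
```

Request:
send_rows(xyz=[[0,0,0.01],[0,0,0.02],[0,0,0.04],[0,0,0.03],[-0.008,0.019,0],[-0.008,0.019,0],[-0.0085,0.019,0],[0,0,0],[0,0,0]], delta_rot=[[0,0,0],[0,0,0],[0,0,0],[0,0,0],[0,0,0],[0,0,0],[0,0,0],[0,0,0],[0,0,0]])

```text
clock: 4.0
position: [0.4727, -0.0856, 0.2144]
ee_rot: [0.0, 0.836, -0.548, -0.001]
contact_force: [0.5, -0.1, 0.6]
width: 0.0001
gripper_force: 0.0
```

```bash
python3 - <<'E'
from h import *
d=grab('wrist');a=grab('side');grab('top')
print(d['K'],np.linalg.inv(d['camera_from_world']).round(3),np.isfinite(d['depth']).mean(),(d['depth']>0).mean())
def fishpts(d):
    K=d['K'];z=d['depth'];v,u=np.mgrid[:z.shape[0],:z.shape[1]]
    x=(u-K[0,2])/K[0,0];y=(v-K[1,2])/K[1,1];t=np.hypot(x,y)+1e-9
    s=np.tan(np.minimum(t,1.5))/t
    p=np.stack([x*s*z,-y*s*z,-z,np.ones_like(z)],-1)
    w=(p@np.linalg.inv(d['camera_from_world']).T)[...,:3];w[z==0]=np.nan;return w
w=fishpts(d)
def top(w,n):
    R=np.array([[.9184,-.3955],[.3955,.9184]])
    L=(w[...,:2]-[.4575,-.1093])@R
    for bx,nm in((.024,'rear'),(-.024,'front')):
        for lo,hi in((-.02,-.005),(0.005,.022),(.03,.048)):
            m=(abs(L[...,0]-bx)<.005)&(L[...,1]>lo)&(L[...,1]<hi)&(w[...,2]<.16)
            print(n,nm,lo,m.sum(),np.nanmedian(w[...,2][m]) if m.any() else None)
    return L
top(w,'wrist');top(pts(a),'side');top(pts(dict(np.load('top.npz'))),'top')
E
ls pics
```

```text
[[325.1922621    0.         274.83716158]
 [  0.         325.1922621  205.48787406]
 [  0.           0.           1.        ]] [[-0.917  0.383  0.109  0.501]
 [-0.398 -0.883 -0.247 -0.147]
 [ 0.001 -0.27   0.963  0.358]
 [ 0.     0.     0.     1.   ]] 1.0 0.9906845238095238
wrist rear -0.02 310 0.13550271258229124
wrist rear 0.005 310 0.13562605981563602
wrist rear 0.03 170 0.13553291272628262
wrist front -0.02 248 0.11355688965851846
wrist front 0.005 234 0.10201853053344534
wrist front 0.03 234 0.1135790610513
side rear -0.02 15 0.13271086717330416
side rear 0.005 13 0.13391605489159564
side rear 0.03 15 0.13321575165974675
side front -0.02 13 0.11177099741412855
side front 0.005 13 0.1052206876148597
side front 0.03 20 0.11121106334871217
top rear -0.02 31 0.1344984044750991
top rear 0.005 1 0.1349519860180345
top rear 0.03 0 None
top front -0.02 30 0.11292451648195628
top front 0.005 34 0.10113399992117683
top front 0.03 36 0.11288508119422774
crop1.png
side_409.png
side_5.png
top_10.png
top_415.png
wrist_405.png
```

The drive stands raised (top at 0.1345) and the filler is down. Next I'll measure the drive's centre and the camera head.

```bash
cat >> h.py <<'E'
def fishpts(d):
    K=d['K'];z=d['depth'];v,u=np.mgrid[:z.shape[0],:z.shape[1]]
    x=(u-K[0,2])/K[0,0];y=(v-K[1,2])/K[1,1];t=np.hypot(x,y)+1e-9
    s=np.tan(np.minimum(t,1.5))/t
    p=np.stack([x*s*z,-y*s*z,-z,np.ones_like(z)],-1)
    w=(p@np.linalg.inv(d['camera_from_world']).T)[...,:3];w[z==0]=np.nan;return w
def planes(P,n=3,tol=.0015):
    rng=np.random.default_rng(0)
    for _ in range(n):
        if len(P)<40:break
        best=None
        for i in range(600):
            a,b,c=P[rng.choice(len(P),3,False)];m=np.cross(b-a,c-a);L=np.linalg.norm(m)
            if L<1e-5:continue
            m/=L;q=abs((P-a)@m)<tol
            if best is None or q.sum()>best.sum():best=q
        Q=P[best];c=Q.mean(0);m=np.linalg.svd(Q-c)[2][2];m*=np.sign(m[2])
        e=Q-c;u=np.cross([0,0,1],m);u/=np.linalg.norm(u);v=np.cross(m,u)
        r=cv2.minAreaRect(np.c_[e@u,e@v].astype(np.float32)*1000)
        print(len(Q),'c',c.round(4),'n',m.round(3),'yaw',np.degrees(np.arctan2(m[1],m[0])).round(1),'tilt from z',np.degrees(np.arccos(m[2])).round(1),'rect',r)
        P=P[~best]
E
python3 - <<'E'
from h import *
w=fishpts(dict(np.load('wrist.npz')))
m=(w[...,2]>.128)&(w[...,2]<.14)&(np.hypot(w[...,0]-.474,w[...,1]+.087)<.05)
print('drive',cv2.minAreaRect(w[m][:,:2].astype(np.float32)*1000))
for n in('side','top'):
    d=dict(np.load(n+'.npz'));w=pts(d)
    m=(w[...,2]>.235)&(abs(w[...,0]-.53)<.08)&(abs(w[...,1]+.41)<.08)
    print(n,m.sum());planes(w[m])
    m=(w[...,2]>.012)&(w[...,2]<.018)&(d['color'].max(2)<75)&(abs(w[...,0]-.55)<.09)&(abs(w[...,1]+.36)<.08)
    q=cv2.connectedComponentsWithStats(m.astype(np.uint8));i=1+q[2][1:,4].argmax()
    print('base',cv2.minAreaRect(w[q[1]==i][:,:2].astype(np.float32)*1000),q[2][i])
c=dict(np.load('side.npz'))['color'][165:335,330:430]
e=cv2.resize(dict(np.load('wrist.npz'))['color'],None,fx=.95,fy=.95)
c=cv2.resize(c,None,fx=2.6,fy=2.6,interpolation=2)[:399]
cv2.imwrite('pics/crop2.png',np.hstack([c,cv2.resize(e,(532,399))])[:,:,::-1])
E
```

```text
drive ((476.89093017578125, -91.30763244628906), (14.725569725036621, 62.572147369384766), 23.6870059967041)
side 938
341 c [ 0.5235 -0.4086  0.3058] n [-0.534  0.151  0.832] yaw 164.2 tilt from z 33.7 rect ((-0.2479839324951172, -3.7572689056396484), (59.51118469238281, 55.16530990600586), 0.524648129940033)
150 c [ 0.5254 -0.4375  0.2947] n [0.279 0.959 0.045] yaw 73.8 tilt from z 87.4 rect ((-1.242579460144043, 0.4110546112060547), (31.43474006652832, 42.37263870239258), 40.9020881652832)
102 c [ 0.5254 -0.4119  0.3102] n [-0.527  0.156  0.836] yaw 163.5 tilt from z 33.3 rect ((-4.608165740966797, -7.568153381347656), (47.39681625366211, 52.5979118347168), 84.71299743652344)
base ((535.5485229492188, -401.5602111816406), (93.33428955078125, 79.24724578857422), 75.91061401367188) [348 284  43  34 627]
top 1186
604 c [ 0.5284 -0.4048  0.3075] n [-0.53   0.173  0.83 ] yaw 161.9 tilt from z 33.9 rect ((-0.11891746520996094, -5.003948211669922), (57.52107620239258, 56.41551971435547), 1.4871705770492554)
218 c [ 0.5304 -0.4048  0.3055] n [-0.533  0.186  0.825] yaw 160.8 tilt from z 34.4 rect ((0.7658195495605469, -5.137718200683594), (59.735260009765625, 58.51530838012695), 0.5408883094787598)
121 c [ 0.5554 -0.4121  0.3096] n [ 0.765 -0.232  0.601] yaw -16.9 tilt from z 53.0 rect ((-0.2124652862548828, -3.0234193801879883), (24.30172348022461, 54.23782730102539), 88.45157623291016)
base ((541.618408203125, -398.7686767578125), (91.32655334472656, 79.31138610839844), 71.36193084716797) [350 134  39  40 804]
```

View pics/crop2.png

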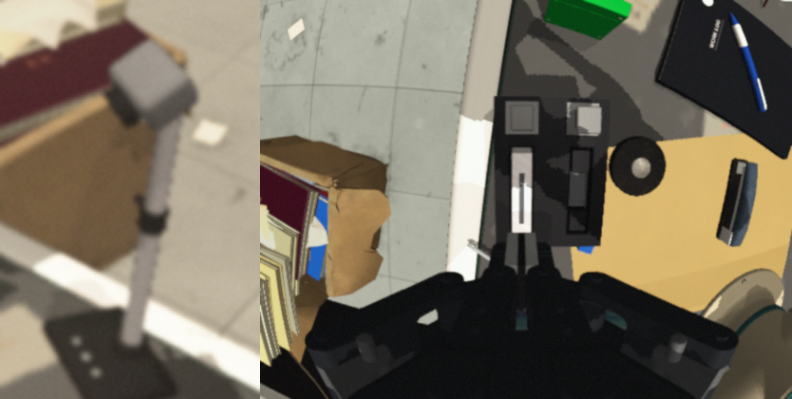

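The side crop shows the head tilted down about 34°, with a view yaw of about 162.5°. The wrist picture shows the raised metal edge between (512,148) and (530,232). Now I'll grip the drive.

Request:
send_rows(xyz=[[0.002,-0.0018,0],[0,0,0],[0,0,0],[0,0,-0.03],[0,0,-0.03],[0,0,-0.02],[0,0,-0.012],[0,0,-0.005],[0,0,0],[0,0,0]], delta_rot=[[0,0,0],[0,0,0],[0,0,0],[0,0,0],[0,0,0],[0,0,0],[0,0,0],[0,0,0],[0,0,0],[0,0,0]], gripper=0.045)

```text
clock: 5.15
position: [0.4762, -0.0886, 0.1189]
ee_rot: [-0.0, 0.836, -0.549, 0.001]
contact_force: [1.2, -1.2, 0.1]
width: 0.0449
gripper_force: 0.0
```

Request:
send_rows(xyz=[[0,0,0],[0,0,0],[0,0,0],[0,0,0],[0,0,0],[0,0,0]], delta_rot=[[0,0,0],[0,0,0],[0,0,0],[0,0,0],[0,0,0],[0,0,0]], gripper=0.008, force=60)

```text
clock: 5.75
position: [0.4754, -0.0886, 0.1185]
ee_rot: [0.0, 0.836, -0.549, 0.0]
contact_force: [-1.9, -2.3, 2.7]
width: 0.0135
gripper_force: 60.7
```

Request:
send_rows(xyz=[[0,0,0.006],[0,0,0.01],[0,0,0.015],[0,0,0.015],[0,0,0.015],[0,0,0.015],[0,0,0.02],[0,0,0.02],[0,0,0.02],[0,0,0.014],[0,0,0],[0,0,0]], delta_rot=[[0,0,0],[0,0,0],[0,0,0],[0,0,0],[0,0,0],[0,0,0],[0,0,0],[0,0,0],[0,0,0],[0,0,0],[0,0,0],[0,0,0]])

```text
clock: 6.95
position: [0.4756, -0.0881, 0.2684]
ee_rot: [-0.0, 0.836, -0.549, 0.0]
contact_force: [-0.3, -0.0, -1.7]
width: 0.0134
gripper_force: 60.2
```

```bash
python3 - <<'E'
from h import *
from scipy.spatial.transform import Rotation as R
# head frame: x=-view
t=np.radians(33.8);yaw=np.radians(162.3-180)
hx=np.array([np.cos(t)*np.cos(yaw),np.cos(t)*np.sin(yaw),np.sin(t)]);hy=np.array([-np.sin(yaw),np.cos(yaw),0]);hz=np.cross(hx,hy)
Rt=R.from_matrix(np.c_[hy,hx,-hz]) # tool x,y,z
s=readout.get_state();q=s['ee_rot'];R0=R.from_quat(q[[1,2,3,0]])
print(s['position'],s['qpos'].round(3),s['width'],s['gripper_force'],s['contact_force']);print('h',hx,hy,hz)
D=Rt*R0.inv();print('rotvec',np.degrees(D.as_rotvec()))
# as z-yaw then tilt about hy
Rd=R.from_matrix(np.c_[hy,[np.cos(yaw),np.sin(yaw),0],[0,0,-1]]);print('yaw',np.degrees((Rd*R0.inv()).as_rotvec()),'tilt',np.degrees((Rt*Rd.inv()).as_rotvec()))
d=grab('side');w=pts(d)
# head pts in head frame about guess origin
for n in('side','top'):
    w=pts(dict(np.load(n+'.npz')))
    m=(w[...,2]>.235)&(abs(w[...,0]-.53)<.08)&(abs(w[...,1]+.41)<.08);P=(w[m]-[.5285,-.405,.3075])@np.c_[hx,hy,hz]
    print(n,np.percentile(P,[0,2,5,50,95,98,100],axis=0).round(4).tolist())
E
```

```text
[ 0.47558108 -0.08807327  0.26838545] [-0.327  0.117  1.621  0.     1.404  2.406] 0.013421855807671872 60.219318866729736 [-0.32126421 -0.04267078 -1.65342991]
h [ 0.7916469  -0.25264675  0.55629562] [0.30403306 0.95266148 0.        ] [-0.52996141  0.16913226  0.83098447]
rotvec [-43.4338882   -2.16318315 133.88427223]
yaw [-4.58216586e-02 -9.36624635e-03  1.38915572e+02] tilt [-1.02763175e+01 -3.21999581e+01  6.45429224e-15]
side [[-0.0356, -0.0359, -0.0766], [-0.0344, -0.034, -0.0709], [-0.0313, -0.0331, -0.0639], [-0.0061, -0.0133, -0.0016], [0.0185, 0.0186, 0.0026], [0.0205, 0.0227, 0.0033], [0.0228, 0.0282, 0.0045]]
top [[-0.0341, -0.031, -0.0289], [-0.0314, -0.0279, -0.023], [-0.0277, -0.0252, -0.0181], [0.003, 0.0026, -0.0009], [0.0245, 0.0292, 0.0019], [0.0249, 0.0305, 0.0023], [0.0269, 0.031, 0.0036]]
```

Request:
send_rows(xyz=[[-0.036,0,0],[-0.036,0,0],[-0.036,0,0],[-0.036,0,0],[0,-0.02,0],[0,-0.02,0],[0,-0.02,0],[0,-0.02,0],[0,-0.02,0],[0,-0.02,0]], delta_rot=[[0,0,8.2],[0,0,8.2],[0,0,8.2],[0,0,8.2],[0,0,8.2],[0,0,8.2],[0,0,8.2],[0,0,8.2],[0,0,8.2],[0,0,8.2]])

```text
clock: 8.0
position: [0.331, -0.2086, 0.2672]
ee_rot: [-0.001, 0.991, 0.137, -0.001]
contact_force: [0.1, 1.0, -1.6]
width: 0.0134
gripper_force: 60.2
```

Request:
send_rows(xyz=[[0,-0.02,0],[0,-0.02,0],[0,-0.02,0],[0,-0.02,0],[0,-0.02,0],[0,-0.02,0],[0,-0.015,0],[0,0,0],[0,0,0]], delta_rot=[[0,0,8.1],[0,0,8.1],[0,0,8.1],[0,0,8.1],[0,0,8.1],[0,0,8.1],[0,0,8.3],[0,0,0],[0,0,0]])

```text
clock: 8.9
position: [0.3312, -0.3425, 0.2673]
ee_rot: [-0.001, 0.809, 0.588, 0.0]
contact_force: [0.4, -0.4, -1.9]
width: 0.0134
gripper_force: 60.1
```

Request:
send_rows(xyz=[[0,0,-0.013],[0,0,-0.013],[0,0,-0.013],[0,0,-0.013],[0,0,-0.013],[0,0,-0.014],[0,0,0],[0,0,0]], delta_rot=[[-1.71,-5.37,0],[-1.71,-5.37,0],[-1.71,-5.37,0],[-1.71,-5.37,0],[-1.71,-5.37,0],[-1.71,-5.37,0],[0,0,0],[0,0,0]])

```text
clock: 9.7
position: [0.3316, -0.3426, 0.1903]
ee_rot: [0.231, 0.774, 0.564, 0.17]
contact_force: [0.2, -0.3, -0.5]
width: 0.013
gripper_force: 60.2
```

```bash
python3 - <<'E'
from h import *
d=grab('wrist');s=grab('side');w=fishpts(d)
print(readout.get_state())
m=(w[...,2]>.2)&(abs(w[...,0]-.53)<.08)&(abs(w[...,1]+.41)<.08)
v,u=np.nonzero(m);print(m.sum(),u.min(),u.max(),v.min(),v.max())
if m.sum()>60: planes(w[m],4)
e=s['color'][150:350,250:450]
cv2.imwrite('pics/v3.png',np.hstack([cv2.resize(d['color'],(440,330)),cv2.resize(e,(330,330),interpolation=2)])[:,:,::-1])
E
```

```text
{'clock': 9.8, 'qpos': array([-1.32981259, -0.03135921,  2.14818181,  0.69601684,  0.82369498,
       -1.45468126]), 'qd': array([ 0.00750416,  0.00258912, -0.0113951 ,  0.00787911, -0.00279271,
       -0.02159035]), 'effort': array([ -0.23842508, -20.41187882, -21.61058307,   2.37816989,
        -0.3031783 ,   0.02973301]), 'position': array([ 0.3326716 , -0.34441824,  0.19189823]), 'ee_rot': array([0.23273174, 0.77286493, 0.56541004, 0.16978582]), 'contact_force': array([-0.84400086, -0.67580851, -1.48476216]), 'moment': array([ 0.15984658,  0.37773503, -0.04562453]), 'gripper_force': 60.1951789855957, 'width': 0.013428861905640136}
2780 479 559 189 270
930 c [ 0.5164 -0.4013  0.2705] n [ 0.808 -0.245  0.536] yaw -16.9 tilt from z 57.6 rect ((-3.8779258728027344, -28.70169448852539), (106.91105651855469, 34.4943962097168), 84.81401062011719)
593 c [ 0.5528 -0.4107  0.2331] n [ 0.831 -0.556  0.002] yaw -33.8 tilt from z 89.9 rect ((-0.13186120986938477, -1.2150154113769531), (63.82842254638672, 15.394956588745117), 89.20661926269531)
417 c [ 0.524  -0.408   0.2769] n [ 0.821 -0.26   0.508] yaw -17.5 tilt from z 59.5 rect ((-5.052408218383789, -24.676361083984375), (83.51215362548828, 59.64067840576172), 74.80498504638672)
207 c [ 0.5483 -0.4075  0.2466] n [-0.068  0.998  0.002] yaw 93.9 tilt from z 89.9 rect ((3.386678695678711, 7.0693817138671875), (104.22453308105469, 42.09934616088867), 58.31269454956055)
```

View pics/v3.png

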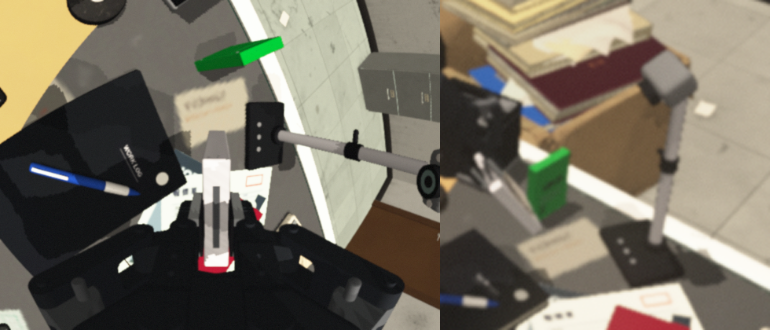

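The wrist view shows the head edge-on at right, with the lens ring at about (545,233) in full pixels, and the drive in the fingers. The side view shows the head and column untouched. I'll measure the lens ring.

```bash
python3 - <<'E'
from h import *
d=dict(np.load('wrist.npz'));w=fishpts(d)
c=d['color'][195:275,490:560];cv2.imwrite('pics/lens.png',cv2.resize(c,None,fx=7,fy=7,interpolation=0)[:,:,::-1])
yaw=np.radians(-17.4);t=np.radians(33.2)
hx=np.array([np.cos(t)*np.cos(yaw),np.cos(t)*np.sin(yaw),np.sin(t)]);hy=np.array([-np.sin(yaw),np.cos(yaw),0]);hz=np.cross(hx,hy)
H=(w-[.508,-.3996,.267])@np.c_[hx,hy,hz]*1000
np.set_printoptions(linewidth=200)
for r in range(205,266,5): print(r,[tuple(int(round(v)) if np.isfinite(v) else -999 for v in H[r,k]) for k in range(520,560,3)])
E
```

```text
205 [(26, 6, -47), (28, 7, -44), (30, 7, -42), (32, 8, -39), (34, 8, -38), (37, 9, -36), (39, 9, -34), (44, 9, -35), (2281, -559, -2003), (22, 17, -8), (20, 19, -2), (20, 19, 0), (19, 20, 4), (21, 21, 6)]
210 [(26, 2, -45), (27, 3, -42), (29, 3, -40), (31, 4, -38), (32, 5, -35), (33, 6, -32), (37, 6, -32), (9, 15, -2), (8, 16, 1), (9, 17, 4), (10, 17, 7), (13, 17, 7), (18, 17, 7), (20, 18, 8)]
215 [(25, -2, -43), (28, -2, -41), (29, -1, -39), (31, 0, -37), (31, 1, -33), (9, 9, -8), (9, 10, -5), (8, 11, -1), (9, 12, 2), (8, 13, 6), (7, 14, 10), (7, 16, 14), (11, 15, 13), (14, 15, 14)]
220 [(2275, -800, -2304), (32, -7, -44), (31, -6, -39), (31, -4, -35), (6, 5, -8), (8, 6, -6), (10, 6, -5), (12, 6, -3), (10, 8, 2), (10, 9, 5), (10, 10, 9), (8, 12, 13), (8, 13, 17), (11, 13, 17)]
225 [(2297, -856, -2310), (2298, -841, -2266), (2324, -836, -2246), (2337, -825, -2213), (8, 0, -9), (9, 1, -6), (9, 3, -2), (10, 3, 0), (8, 5, 5), (10, 6, 7), (10, 6, 10), (7, 8, 15), (8, 9, 18), (9, 10, 20)]
230 [(2338, -921, -2336), (2344, -907, -2295), (2358, -896, -2262), (2383, -890, -2241), (8, -3, -7),
[... 1149 characters left out ...]
1078, -2047), (2330, -1069, -2020), (23, -26, -7), (21, -23, -1), (21, -22, 2), (20, -20, 6), (19, -18, 11), (19, -17, 14), (20, -16, 16), (22, -16, 18)]
260 [(2184, -1135, -2082), (2208, -1128, -2061), (2221, -1116, -2030), (2240, -1108, -2006), (2278, -1108, -1998), (2299, -1100, -1975), (2341, -1101, -1970), (22, -28, -1), (21, -26, 4), (20, -24, 8), (21, -23, 10), (21, -21, 14), (22, -21, 16), (23, -20, 19)]
265 [(2156, -1166, -2036), (2170, -1154, -2007), (2206, -1154, -1999), (2234, -1149, -1983), (2253, -1140, -1958), (2282, -1136, -1942), (2294, -1124, -1912), (2310, -1114, -1885), (2357, -1118, -1884), (2374, -1108, -1858), (22, -27, 11), (21, -25, 15), (23, -24, 17), (25, -24, 19)]
```

View pics/lens.png

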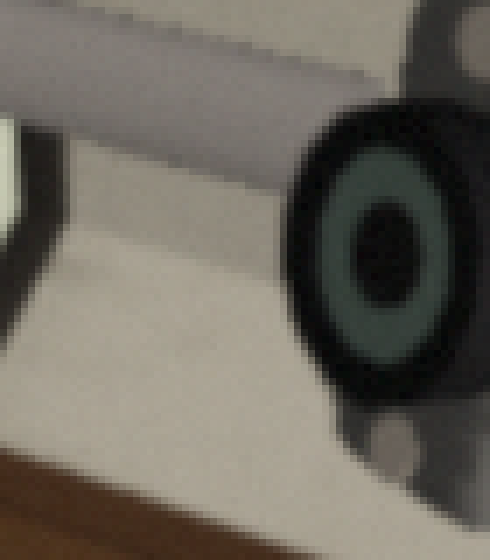

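The ring is centred at crop (387,255), which is full pixel (545.3,231.4). That puts the lens at (+8, 0.5, +6.5) mm from my guess in the head frame. Now the final target.

```bash
cat >> h.py <<'E'
from scipy.spatial.transform import Rotation as R
yaw=np.radians(-17.4);t=np.radians(33.2)
hx=np.array([np.cos(t)*np.cos(yaw),np.cos(t)*np.sin(yaw),np.sin(t)]);hy=np.array([-np.sin(yaw),np.cos(yaw),0]);hz=np.cross(hx,hy)
HM=np.c_[hx,hy,hz];lens=np.array([.508,-.3996,.267])+HM@[.008,.0005,.0065]
def goal(dist=.15):
    s=readout.get_state();p=s['position'];Rt=R.from_matrix(np.c_[hy,hx,-hz]);R0=R.from_quat(s['ee_rot'][[1,2,3,0]])
    T=lens-(dist+.0075)*hx+.039*hz
    print('lens',lens,'target',T,'d',T-p,'rot',np.degrees((Rt*R0.inv()).as_rotvec()),'label in head now',HM.T@(p+HM@[.0075,0,-.039]-lens))
E
python3 - <<'E'
from h import *
goal()
w=pts(dict(np.load('side.npz')))
m=(np.linalg.norm(w-[.35,-.35,.17],axis=-1)<.07)
print(m.sum());P=w[m]; 
planes(P,3)
E
```

```text
lens [ 0.51114102 -0.40006036  0.27681947] target [ 0.36500356 -0.35426365  0.22321207] d [ 0.03233196 -0.00984541  0.03131384] rot [0.12632597 0.26036321 0.23588633] label in head now [-0.19542613 -0.00027369 -0.00769651]
805
253 c [ 0.3497 -0.3625  0.1678] n [ 0.787 -0.265  0.558] yaw -18.6 tilt from z 56.1 rect ((9.414407730102539, 10.178680419921875), (71.1244888305664, 120.42938995361328), 0.8077529668807983)
178 c [ 0.3362 -0.3825  0.1629] n [0.33  0.944 0.028] yaw 70.7 tilt from z 88.4 rect ((0.215576171875, -0.3060646057128906), (101.0408706665039, 12.628398895263672), 56.374908447265625)
118 c [ 0.3201 -0.3435  0.2031] n [-0.462  0.159  0.872] yaw 161.1 tilt from z 29.3 rect ((-0.5263862609863281, 2.097492218017578), (36.700809478759766, 61.6749267578125), 70.6393814086914)
```

Request:
send_rows(xyz=[[0.008,-0.0025,0.008],[0.008,-0.0025,0.008],[0.008,-0.0025,0.008],[0.008,-0.002,0.007],[0,0,0],[0,0,0],[0,0,0],[0,0,0],[0,0,0],[0,0,0]], delta_rot=[[0,0,0],[0,0,0],[0,0,0],[0,0,0],[0,0,0],[0,0,0],[0,0,0],[0,0,0],[0,0,0],[0,0,0]])

```text
clock: 10.8
position: [0.3636, -0.3526, 0.221]
ee_rot: [0.232, 0.773, 0.565, 0.17]
contact_force: [-0.4, 0.6, -2.2]
width: 0.0131
gripper_force: 60.2
```

```bash
python3 - <<'E'
from h import *
s=grab('side');goal();st=readout.get_state();print(st['qd'].round(4),st['gripper_force'],st['width'],st['position'])
w=pts(s);m=(np.linalg.norm(w-[.384,-.36,.195],axis=-1)<.07);planes(w[m],3)
d=grab('wrist');cv2.imwrite('pics/fin.png',np.hstack([cv2.resize(d['color'],(440,330)),cv2.resize(s['color'][150:350,250:450],(330,330),interpolation=2)])[:,:,::-1])
E
```

```text
lens [ 0.51114102 -0.40006036  0.27681947] target [ 0.36500356 -0.35426365  0.22321207] d [ 0.00143158 -0.0016485   0.00217452] rot [-0.03044528  0.2502695   0.27595   ] label in head now [-0.15274626  0.00114497 -0.00080162]
[ 0.0004 -0.0002 -0.0003  0.0011  0.0009 -0.0006] 60.187450647354126 0.013159421490405039 [ 0.36357198 -0.35261515  0.22103756]
209 c [ 0.3797 -0.373   0.1982] n [ 0.786 -0.272  0.556] yaw -19.1 tilt from z 56.2 rect ((12.438199996948242, 6.6456756591796875), (71.6453857421875, 117.55432891845703), 0.7761178016662598)
175 c [ 0.3664 -0.3911  0.1943] n [-0.287 -0.958  0.004] yaw -106.7 tilt from z 89.8 rect ((1.1376533508300781, -2.115245819091797), (12.54183292388916, 101.27961730957031), 33.982025146484375)
129 c [ 0.3509 -0.3542  0.233 ] n [-0.493  0.157  0.856] yaw 162.3 tilt from z 31.2 rect ((-3.6961231231689453, 2.3698387145996094), (36.78594207763672, 63.004051208496094), 67.24075317382812)
```

View pics/fin.png

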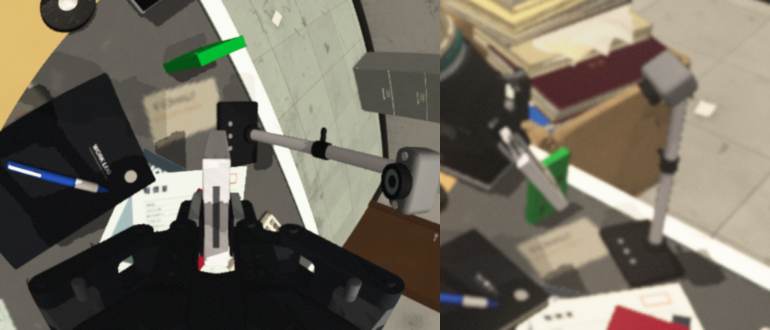

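The wrist view shows the lens at about (505,232), with the drive held squarely in front of it. The side view shows the drive clear in mid-air and the head untouched. One quick lens re-check, then I hand in.

```bash
python3 - <<'E'
from h import *
w=fishpts(dict(np.load('wrist.npz')))
P=w[222:242,497:513].reshape(-1,3);e=np.nanmedian((P-lens)@HM,axis=0);print('lens err',e)
s=readout.get_state();print(abs(s['qd']).max())
if np.abs(e).max()<.008 and abs(s['qd']).max()<.005: print(order.sign_off())
E
```

```text
lens err [0.00141314 0.00210976 0.00600556]
0.0021399345073076816
the job is handed in; nothing more can be done
None
```

The drive is out of the rear bay and held at rest, connector end down, its label facing the lens about 15 cm away and by my measurements within about 7 mm of the line of sight (limit 20 mm); the job is handed in, but no verdict came back.

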